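# Release the toggle clamp and set the solenoid housing in the outgoing tray

### The arm

A 6-joint arm with a two-finger parallel gripper is mounted at the origin on a cart in front of the work surface, level with it; the furniture and walls round the work are solid. World frame = base frame: x ahead of the robot, y to its left, z up, the work surface at z = 0. Lengths are in m, angles in rad, forces in N, time in s.
With the tool pointing down it reaches from about 0.35 to 0.775 m from the base axis. Payload 7.3 kg.
Tool frame: the origin (TCP) lies at the very end of the fingers, on their centre line; the grasp point (between the pads) lies 19 mm behind it (ctrl.hold_point_z is the distance from the TCP to the grasp point, in m); z points along the fingers, y is the line along which they close (so a half turn about z gives the same grasp; the last joint's range is limited). The gripper opens to 92 mm and grips with 3 to 60 N. Pads are 19 mm wide; open, the fingers measure 130 mm over their backs; the gripper's body (75 mm by 190 mm) begins 47 mm behind the grasp point.
Start: joints at [1.13, 0.342, 1.524, -0, 1.275, -0.146], TCP at [0.153, 0.502, 0.198] pointing down, gripper open.
Joint ranges: [-2.53, 2.53], [-0.77, 2.02], [0.04, 2.7], [-1, 4.14], [0.28, 2.66], [-3.11, 3.11]. Speed limits (rad/s): [2.57, 2.57, 3.14, 3.14, 3.14, 3.14].

### API

Orientations are given as [roll, pitch, yaw] about the fixed x, y, z axes, in that order (R = Rz(yaw) Ry(pitch) Rx(roll)).
In Python, from workcell import ctrl, vision gives the robot as it stands.
- The arm moves only by the tool drive_tool, never from a script. Its argument "moves" is a list of rows, each a list of 7 numbers: the shift along the tool's x, y, z in m, then the turn, a rotation vector about the tool's x, y, z in degrees, then the closure, from -1 (fully open) to 1 (shut). A call has 1 to 12 rows; each row shifts and turns the commanded pose from where the row before left it, along the tool's axes as they then stand; what a row does not reach is not made up. A row lasts 1/10 s, in which the tool goes at most 50 mm and 8.59 degrees, less where a joint would pass 70% of its speed; a pose out of reach is approached as far as the arm can. A call is refused whole if a number of a shift passes 0.05 or a number of a turn 8.59, either way. A call with a gripper value outside its range is refused whole. The fingers move at their own pace and stop on an object; the grip force is fixed at half the most. Time passes only in rows, so rows that do not move let the fingers close. It gives the time, the measured TCP pose, the force, the opening and the grip force at its end, in the units of the state.
- ctrl.get_state(): the state, without advancing time (a new reading comes with each control period).
- vision.grab_frame(name): name is "scene" or "top" or "wrist"; returns a dict with "frame" (480x640x3 uint8, red, green, blue), "fx", "fy", "cx", "cy" (pixels), "cam_to_world" (4x4, takes a point from camera to world coordinates); the wrist camera has in their place "hand_eye" (4x4, takes a point from camera to tool coordinates, whose origin is the TCP and whose axes are the flange's). Camera axes: x right, y up, looking along -z (the intrinsics and any distortion apply to the point x, -y, -z); pixel columns grow to the right and rows downward; lengths in m; the calibration is good to about 2 mm. The wrist camera is an equidistant fisheye: a pixel r from the principal point sees the ray r / f radians off the axis. A picture is of the moment at which its call begins: read the wrist's pose just before it. There is no depth.
- ctrl.close_job(): hands the job in; it is judged then, once.
Trained networks look in a picture, given as the dict that the camera call returned (one of the last four; its "shot" number tells which), for a name from the list of things; names that differ only in an ending like _2 or _b are one class to them, and where a whole thing is asked for, a point or a joint stands for the part that bears it (a point fixed in the world has none). Each returns a list of dicts, best first, with "conf" (0 to 1); they miss things now and then, are a little off and sometimes report something else, mostly with a low value. They report only what shows in the picture. A call takes as long as a camera call. They do not tell look-alikes from the thing itself.
- vision.trace(label, picture): "mask" (480x640 bool, what is visible of it) and "at" ([column, row] in pixels, amid what is visible of it).
The state is a dict: "t": time; "joint_pos": joint angles; "qvel": joint speeds; "effort": joint torques, N m; "eef_pos": TCP position; "tool_rot": TCP orientation; "force": force on the tool from outside, world axes, zero at the start; "ft_torque": the same for the moment, N m; "opening": finger opening in m; "grasp_force": force on a finger pad.
Only numpy, scipy, OpenCV 4.12 (cv2) and the standard library are available. Lean on these libraries where they do the work, as an engineer would, in place of code of your own. Each camera call takes 0.05 s, during which the arm holds its last target. There are 200 camera calls.

### The job

The solenoid housing in the inclined assembly fixture is finished. Throw the toggle clamp's black handle over centre and fully back, so that the clamp stays open; then lift the housing straight out of its tilted nest and set it down gently in the low steel tray, standing upright and square with the tray's sides, in the free space beside the housing that already stands there. Leave that other housing where it stands.

Things in the scene. Friction and masses are not known exactly. Their poses are not given: they have to be found in the camera images.
- clamp_handle (a joint): swing of the clamp handle about handle_hinge, axis = cradle y: 0 rad = clamped, handle square off the tilted bed (along cradle z); 1.66 = fully open at its stop, lying back along the slope (cradle +x). A sprung spindle resists (3 to 5 N at the grip) up to dead centre at 0.2, then the clamp snaps on to about 0.55; let go from there to 1.4 it may sink back some way, past 1.5 it stays back
- handle_hinge (a point): fixed axis of the clamp handle, at (94, 0, 67) mm in the cradle's frame
- handle_grip (a point): point on the handle's centre line 100 mm from the hinge, in the upper part of the round black grip (18 to 20 mm thick, reaching from 50 to 129 mm from the hinge); moves with the handle
- spindle_tip (a point): centre of the rubber foot (19 mm across) of the spindle on the steel clamp arm. Clamped, it presses on the housing's top and the arm lies over the housing, 73 to 94 mm off the bed. Fully open, the arm leans back about 23 degrees past square to the bed, and arm and spindle then keep to x > 80 mm, z < 170 mm in the cradle's frame
- cradle: tilted steel bed of the fixture, fixed to the bench, with nest and clamp. Origin in the nest on the bed's upper face, 110 mm above the bench; x up the slope (away from the robot at yaw 0), y level, z square off the bed, 25 degrees from vertical towards the low front edge. Bed 104 mm wide, x from -52 to 134 mm; the clamp's block fills x = 55 to 119 mm up to z = 50
- nest_stop (a point): point on the bed between the two stop pins that carry the housing's low side; the pins are 12 mm thick, 22 mm high, at cradle x = -25, y = +-20.5 mm. Two side guides keep the housing from sliding sideways: 9 mm high, inner faces at cradle y = +-32.7, outer +-42.7 mm, x from -14 to 26 mm
- housing: green solenoid housing clamped in the fixture, 0.4 to 0.8 kg: a box with three pale strips and four pale screw heads on top and a black knob low on its -x face. Origin on its underside; the box spans x = -19 to 29 mm (knob to -29), y = -31 to 31, z = 0 to 60 (screw heads to 65). In the nest its frame coincides with the cradle's; its plain y sides, 62 mm apart, are free for fingers above z = 9 mm
- tray: low sheet-steel tray with a black mat, 112 x 236 mm, fixed, left or right of the fixture. Origin: centre of its underside on the bench; y along its long side, z up. The mat's top is 5 mm above the origin, the rim 19 mm; inside it measures 104 (x) by 228 (y) mm
- finished_housing: a second, equal housing that already stands on the tray's mat, its x axis along the tray's y axis within some degrees, anywhere within 70 mm of the tray's middle along the tray; origin as for the other. The larger free part of the tray lies on the other side of the tray's middle
- parts_can: square open steel can, 98 x 118 x 88 mm high, fixed, standing on the side of the fixture where the tray is not; not to be handled
Not all that is in view belongs to the job. Leave any blue or purple look-alike of the finished_housing alone.

How it is judged:
On the way, in this order (a step that is already met when the one before it is completed fails the run):
1. the clamp is thrown fully back while the housing still sits in its nest (value of joint clamp_handle above 1.56 rad and distance between housing and cradle below 0.012 m), for 0.2 s.
2. the housing is lifted clear of the nest (z of housing in the frame of cradle above 0.035 m and value of joint clamp_handle above 1.4 rad), for 0.1 s.
At the end, for the whole second after the job is handed in: the clamp handle is back beyond 1.5 rad; the housing stands at rest on the tray's mat (underside within 3 mm of it), upright within 3.4 degrees and square with the tray's sides within 12 degrees; the other housing still stands within 12 mm of where it was (value of joint clamp_handle above 1.5 rad and z of housing in the frame of tray between 0.002 and 0.008 m and x of housing in the frame of tray between -0.035 and 0.035 m and y of housing in the frame of tray between -0.1 and 0.1 m and angle between each of housing, finished_housing's own z axis and vertical below 0.06 rad and (angle between the x axis of housing and the x axis of tray, either way round below 0.22 rad or angle between the x axis of housing and the y axis of tray, either way round below 0.22 rad) and linear speed of housing below 0.02 m/s and distance of finished_housing from where it was at the start of the episode below 0.012 m); the robot touches nothing.
It fails at once if the housing is dragged out from under the closed clamp (value of joint clamp_handle below 0.4 rad and distance between housing and cradle above 0.012 m).
It fails at once if the housing is dropped or slammed into the tray (faster than 0.45 m/s within 60 mm of the mat) (z of housing in the frame of tray below 0.065 m and horizontal distance between housing and tray below 0.12 m and linear speed of housing above 0.45 m/s).
It fails at once if the housing falls over (angle between housing's own z axis and vertical above 1.1 rad).
It fails at once if the housing that stood in the tray is knocked away (distance of finished_housing from where it was at the start of the episode above 0.02 m).
It also fails if it takes over 53 s, if anything falls off the work surface, if the arm or the gripper's body presses on something with over 40 N, if the wrist force passes 120 N, or if a joint passes its speed limit or range.

## Working session

There is one attempt and no reset: what is moved stays moved. The work goes in short steps, Python scripts to look and compute and a tool call to move; the robot and the scene stay as the last step left them, time stands still between calls to the robot, and variables do not carry over. Pictures are saved under pics/ and viewed, at most 10 in all, crops included, and the job is handed in when it is done.

Besides the shell and the picture viewer there is one more tool, called after "Call:" by a JSON object that holds its "op" and its "data", one argument or row to a line. drive_tool: Moves the arm, as the interface text tells. Its arguments: {"type":"object","properties":{"moves":{"type":"array"}},"required":["moves"]}

```bash
mkdir -p pics; ls
cat > look.py <<'E'
import sys,cv2,numpy as np
from workcell import ctrl,vision
s=ctrl.get_state();print({k:np.round(v,4).tolist() for k,v in s.items()})
ims=[]
for n in ["scene","top"]:
    p=vision.grab_frame(n);np.save(f'{n}_cam.npy',dict((k,v) for k,v in p.items()),allow_pickle=True)
    print(n,p["fx"],p["fy"],p["cx"],p["cy"],[k for k in p],np.round(p["cam_to_world"],4).tolist())
    ims.append(p["frame"])
    for l in ["cradle","housing","finished_housing","tray","clamp_handle","parts_can","spindle_tip"]:
        for d in vision.trace(l,p)[:4]:
            m=d["mask"];ys,xs=np.where(m)
            print(n,l,round(d["conf"],2),np.round(d["at"]).tolist(),m.sum(),xs.min(),xs.max(),ys.min(),ys.max())
    cv2.imwrite(f'pics/{n}0.png',p["frame"][:,:,::-1])
E
python3 look.py
```

```text
pics
{'t': 0.0, 'joint_pos': [1.13, 0.3427, 1.525, -0.0, 1.2754, -0.146], 'qvel': [-0.0004, 0.0017, -0.0011, 0.0, -0.0, -0.0007], 'effort': [-0.0002, -43.1238, -24.4223, 0.0717, 0.0561, -0.0002], 'eef_pos': [0.1523, 0.502, 0.1969], 'tool_rot': [-3.1401, -0.0002, 2.8468], 'force': [0.8121, -0.1461, -0.2846], 'ft_torque': [0.0687, -0.0609, -0.0357], 'grasp_force': 0.0, 'opening': 0.0917}
scene 474.4082795378045 474.4082795378045 327.6748742914752 242.46882244438055 ['frame', 'fx', 'fy', 'cx', 'cy', 'cam_to_world', 'shot'] [[0.619, 0.5952, -0.5125, -0.0776], [-0.7854, 0.4653, -0.4082, -0.3778], [-0.0045, 0.6552, 0.7555, 1.0101], [0.0, 0.0, 0.0, 1.0]]
scene cradle 0.82 [353.0, 235.0] 2749 315 386 188 283
scene housing 0.7 [341.0, 252.0] 578 322 355 233 267
scene finished_housing 0.77 [230.0, 238.0] 660 218 246 222 256
scene finished_housing 0.71 [268.0, 209.0] 619 255 281 194 226
scene finished_housing 0.7 [208.0, 213.0] 576 194 216 198 229
scene tray 0.59 [256.0, 260.0] 2412 209 293 222 292
scene tray 0.49 [445.0, 375.0] 3213 411 478 340 410
scene tray 0.35 [354.0, 239.0] 2730 315 384 1
[... 192 characters left out ...]
885060981094 484.28885060981094 322.9869484012807 231.51878007176168 ['frame', 'fx', 'fy', 'cx', 'cy', 'cam_to_world', 'shot'] [[0.0053, 0.9959, -0.0903, 0.3855], [-0.9999, 0.0066, 0.0138, 0.091], [0.0144, 0.0903, 0.9958, 1.6177], [0.0, 0.0, 0.0, 1.0]]
top cradle 0.61 [327.0, 215.0] 1625 308 344 191 249
top housing 0.76 [327.0, 232.0] 377 316 337 225 246
top finished_housing 0.81 [231.0, 262.0] 338 221 243 252 270
top finished_housing 0.67 [194.0, 254.0] 357 179 203 244 265
top finished_housing 0.65 [325.0, 216.0] 1647 309 344 190 249
top tray 0.9 [257.0, 262.0] 2245 214 289 240 282
top clamp_handle 0.52 [331.0, 216.0] 93 324 331 211 227
top parts_can 0.84 [435.0, 261.0] 1192 412 453 246 278
```

Run:
```python
import cv2
a=cv2.imread('pics/scene0.png')[170:420,180:500];b=cv2.imread('pics/top0.png')[180:290,160:470]
cv2.imwrite('pics/c1.png',cv2.resize(a,None,fx=2.4,fy=2.4,interpolation=cv2.INTER_CUBIC))
cv2.imwrite('pics/c2.png',cv2.resize(b,None,fx=2.5,fy=2.5,interpolation=cv2.INTER_CUBIC))
```

```text
(no output)
```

View pics/c1.png

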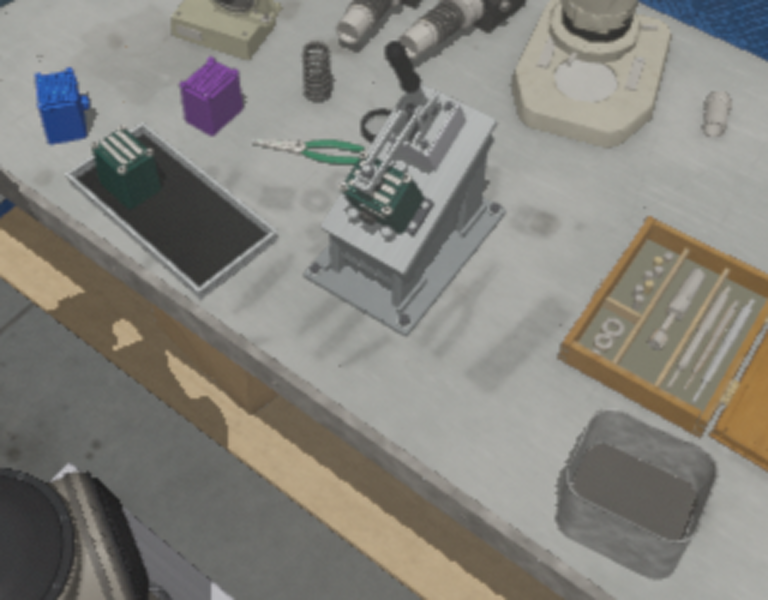

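View pics/c2.png

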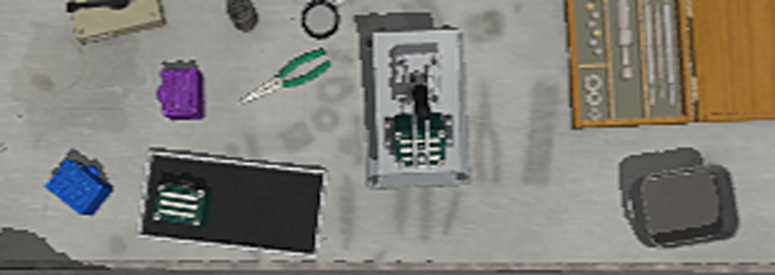

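The green housing stands in the tray at top px (232,261). Blue (194,254) and purple (≈232,216) are the look-alikes, outside the tray. The one to move is the green one under the clamp (top 327,232; scene 341,252). I'll fit the poses from the picked corners in both views.

```bash
cat > fit.py <<'E'
import numpy as np
from scipy.optimize import least_squares
from scipy.spatial.transform import Rotation as R
C={n:np.load(f'{n}_cam.npy',allow_pickle=True).item() for n in("scene","top")}
def proj(n,P):
    c=C[n];T=np.linalg.inv(c["cam_to_world"]);p=P@T[:3,:3].T+T[:3,3]
    return np.c_[c["cx"]+c["fx"]*p[:,0]/-p[:,2],c["cy"]+c["fy"]*p[:,1]/p[:,2]]
def cradle(v):  # x,y,yaw -> R,t
    return (R.from_euler('z',v[2])*R.from_euler('y',-25,degrees=True)).as_matrix(),np.array([v[0],v[1],.11])
def tray(v): return R.from_euler('z',v[2]).as_matrix(),np.array([v[0],v[1],0])
def std(v): return R.from_euler('z',v[2]).as_matrix(),np.array([v[0],v[1],.005])
def sc(a): return np.array(a,float)/2.4+[180,170]
def tp(a): return np.array(a,float)/2.5+[160,180]
def fit(f,obs,v0):
    def r(v):
        M,t=f(v);return np.concatenate([(proj(n,np.array(P)@M.T+t)-q).ravel() for n,P,q in obs])
    s=least_squares(r,v0,loss='soft_l1');print(f.__name__,s.x.round(4),np.degrees(s.x[2]).round(2));print(r(s.x).round(1).reshape(-1,2).tolist());return s.x
if __name__=="__main__":
    B=[[.134,.052,0],[.134,-.052,0],[-.052,-.052,0],[-.052,.052,0]]
    fit(cradle,[("top",B[:2],tp([[371,31],[463,30]])),("scene",B[1:],sc([[496,124],[405,272],[325,228]]))],[.47,.08,0])
    T=[[.056,.118,.019],[.056,-.118,.019],[-.056,-.118,.019],[-.056,.118,.019]]
    fit(tray,[("top",T,tp([[150,148],[327,170],[317,255],[138,236]])),("scene",T,sc([[143,126],[275,235],[202,293],[67,176]]))],[.37,.3,0])
E
python3 fit.py
```

```text
cradle [0.5174 0.0525 0.0511] 2.93
[[1.7, -0.0], [-0.9, -1.1], [0.9, -1.3], [-0.3, 1.6], [-2.0, 0.3]]
tray [ 0.4316  0.2958 -0.1082] -6.2
[[0.4, 0.9], [0.7, 0.2], [0.6, 0.1], [0.7, -0.5], [-0.4, -0.8], [0.6, -1.0], [-1.3, -0.2], [-0.5, -0.5]]
```

```bash
cat > go.py <<'E'
import numpy as np,sys
from workcell import ctrl,vision
from scipy.spatial.transform import Rotation as R
from fit import cradle,tray
CR=np.array([0.5174,0.0525,0.0511]);TR=np.array([0.4316,0.2958,-0.1082])
try: CR=np.load('cr.npy')
except Exception: pass
D=np.diag([-1.,1,-1])
def cur():
    s=ctrl.get_state();return R.from_euler('xyz',s["tool_rot"]).as_matrix(),np.array(s["eef_pos"]),s
def plan(Rt,pt):
    """turn first, then shift in the new tool axes"""
    Rc,pc,s=cur();rv=np.degrees(R.from_matrix(Rc.T@Rt).as_rotvec())
    print("turn deg (tool)",rv.round(2),"| then shift mm",(1e3*Rt.T@(pt-pc)).round(1),"| shift mm in current axes",(1e3*Rc.T@(pt-pc)).round(1))
def incr():
    Rc,pc,s=cur();M,t=cradle(CR);print("TCP in cradle mm",(1e3*M.T@(pc-t)).round(1))
def cr_target(p): M,t=cradle(CR);return M@D,t+M@np.array(p)/1e3
E
python3 - <<'E'
from go import *
plan(*cr_target([20,0,230]));print(cur()[1]);M,t=cradle(CR);print(M@D)
p=vision.grab_frame("wrist");print({k:v for k,v in p.items() if k!="frame"})
E
```

```text
turn deg (tool) [ -4.31 -24.75 -19.5 ] | then shift mm [-292.4 -467.9   -6.3] | shift mm in current axes [-405.4 -351.3 -129.4]
[0.15253888 0.50239211 0.19758433]
[[-9.05124765e-01 -5.10777641e-02  4.22066609e-01]
 [-4.62921753e-02  9.98694679e-01  2.15863959e-02]
 [-4.22618262e-01  1.73472348e-18 -9.06307787e-01]]
{'fx': 371.64829954431775, 'fy': 371.64829954431775, 'cx': 318.74506181543427, 'cy': 245.14232209057587, 'hand_eye': array([[-5.47177517e-04,  9.68146354e-01,  2.50384382e-01,
         6.69060426e-02],
       [ 9.99999829e-01,  5.80927329e-04, -6.08873873e-05,
         4.81320331e-04],
       [-2.04403032e-04,  2.50384306e-01, -9.68146506e-01,
        -1.87560490e-01],
       [ 0.00000000e+00,  0.00000000e+00,  0.00000000e+00,
         1.00000000e+00]]), 'shot': 3}
```

Call:
{"op": "drive_tool", "data": {
  "moves": [
    [-0.02,-0.015,-0.04,0,0,0,-1],
    [-0.04,-0.035,-0.03,0,0,0,-1],
    [-0.045,-0.04,-0.02,0,0,0,-1],
    [-0.045,-0.04,-0.01,0,0,0,-1],
    [-0.045,-0.04,-0.01,0,0,0,-1],
    [-0.045,-0.04,-0.01,0,0,0,-1],
    [-0.045,-0.04,-0.01,0,0,0,-1],
    [-0.045,-0.04,0,-0.5,-3,-2.5,-1],
    [-0.03,-0.03,0,-1,-6,-4.7,-1],
    [-0.015,-0.015,0,-1,-6,-4.7,-1],
    [0,0,0,-1.2,-6.5,-5,-1],
    [0,0,0,-0.6,-3.2,-2.6,-1]
  ]
}}

```text
t: 2.05
eef_pos: [0.3771, 0.1393, 0.3141]
tool_rot: [-3.141, 0.439, -3.088]
force: [-0.4, -0.1, 0.5]
opening: 0.0918
grasp_force: 0.0
```

Run:
```python
from go import *
import cv2,pickle
Rc,pc,s=cur();p=vision.grab_frame("wrist");incr();print(s["t"],s["force"])
pickle.dump((Rc,pc,p),open('w1.pkl','wb'))
for l in ["cradle","housing","clamp_handle","spindle_tip"]:
    for d in vision.trace(l,p)[:2]: print(l,d["conf"],d["at"])
cv2.imwrite('pics/w1.png',p["frame"][:,:,::-1])
plan(*cr_target([20,0,230]))
```

```text
TCP in cradle mm [-38.   94.  242.3]
2.05 [-0.40171589 -0.0882325   0.46875976]
cradle 0.65 [238.0, 262.7]
housing 0.75 [242.6, 245.0]
clamp_handle 0.86 [227.8, 361.8]
turn deg (tool) [ 0.02 -0.08 -0.05] | then shift mm [-55.3 -94.7  12.3] | shift mm in current axes [-55.5 -94.7  12.1]
```

View pics/w1.png

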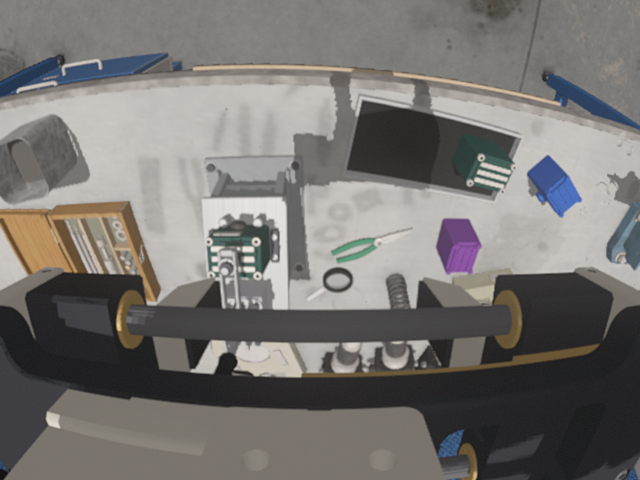

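The wrist view shows the clamped housing at about (240,245), the tray with its green housing at (485,165), and blue and purple outside the tray. I'll enlarge the fixture and tray for corner picks.

Run:
```python
import cv2
a=cv2.imread('pics/w1.png');
c=cv2.resize(a[180:320,190:310],None,fx=4.2,fy=4.2,interpolation=cv2.INTER_CUBIC)
d=cv2.resize(a[85:215,335:530],None,fx=1.5,fy=1.5,interpolation=cv2.INTER_CUBIC)
import numpy as np
o=np.zeros((588,800,3),np.uint8);o[:588,:504]=c;o[:195,504:504+292]=d[:195,:292];cv2.imwrite('pics/w1c.png',o)
```

```text
(no output)
```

View pics/w1c.png

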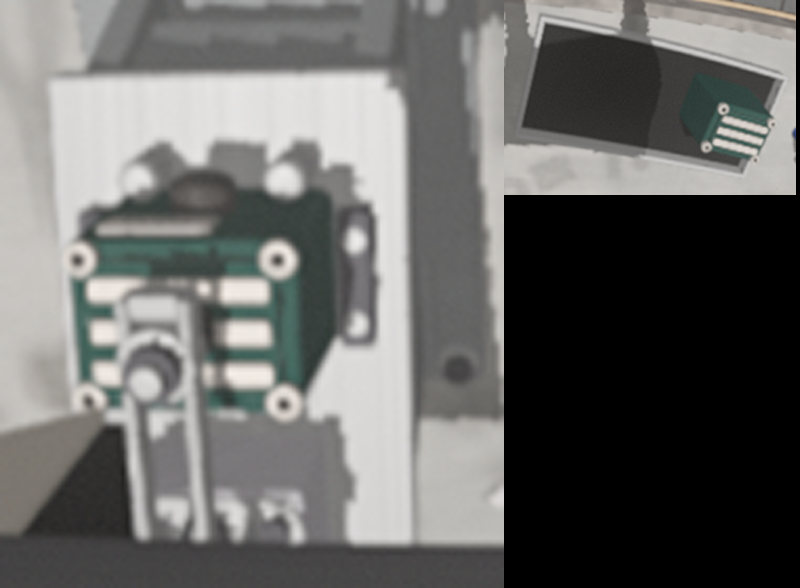

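```bash
cat > fit2.py <<'E'
import numpy as np,pickle
from scipy.optimize import least_squares
from fit import cradle,tray,std,proj,sc,tp
def fish(P,Rc,pc,p):
    H=p["hand_eye"];c=((P-pc)@Rc-H[:3,3])@H[:3,:3]
    u=np.c_[c[:,0],-c[:,1],-c[:,2]];r=np.hypot(u[:,0],u[:,1]);th=np.arctan2(r,u[:,2])
    return np.c_[p["cx"]+p["fx"]*th*u[:,0]/r,p["cy"]+p["fy"]*th*u[:,1]/r]
if __name__=="__main__":
    W=pickle.load(open('w1.pkl','rb'))
    c=lambda a:np.array(a,float)/4.2+[190,180]
    d=lambda a:(np.array(a,float)-[504,0])/1.5+[335,85]
    scr=lambda v:np.array([[.005+sx*v[3],sy*v[4],.065] for sx,sy in((-1,-1),(-1,1),(1,-1),(1,1))])
    def run(f,P,q,v0,extra=()):
        def r(v):
            M,t=f(v);A=np.array(P+[]) if P else np.zeros((0,3))
            if len(v)>3:A=np.r_[A,scr(v)]
            e=[(fish(A@M.T+t,*W)-q).ravel()]
            e+=[(proj(n,np.array(Q)@M.T+t)-qq).ravel()*.7 for n,Q,qq in extra]
            return np.concatenate(e)
        s=least_squares(r,v0,loss='soft_l1');print(f.__name__,s.x.round(4),np.degrees(s.x[2]).round(2));print(r(s.x).round(1).reshape(-1,2).tolist());return s.x
    P=[[-.052,-.052,0],[-.052,.052,0],[-.025,-.0205,.022],[-.025,.0205,.022]]
    q=c([[50,78],[405,72],[140,180],[285,180],[80,259],[278,259],[89,400],[284,404]])
    v=run(cradle,P,q,[.517,.0525,.05,.02,.026]);np.save('cr.npy',v[:3])
    T=[[-.056,-.118,.019],[-.056,.118,.019],[.056,.118,.019],[.056,-.118,.019]]
    qT=d([[540,14],[783,76],[742,175],[517,135]])
    run(tray,T,qT,[.4316,.2958,-.1])
    # finished housing: x axis along tray y; try both directions
    for yaw in(1.47,-1.67):
        o=[(723,108),(773,122),(706,146),(756,157)]
        # image up = toward robot(-x), right = +y
        i=[2,0,3,1] if yaw<0 else [1,3,0,2]
        # order wanted (-x-y),(-x+y),(+x-y),(+x+y)
        i={True:[1,3,0,2],False:[2,0,3,1]}[yaw<0]
        run(std,[],d([o[k] for k in i]),[.42,.36,yaw,.02,.026])
E
python3 fit2.py
```

```text
cradle [0.5195 0.0574 0.0467 0.0186 0.0254] 2.68
[[-0.5, -0.9], [0.4, -0.5], [-0.5, 0.2], [-0.0, 0.1], [-0.1, 0.2], [0.1, 0.3], [0.3, 0.3], [0.1, 0.2]]
tray [ 0.4318  0.2981 -0.1088] -6.23
[[-0.1, 0.7], [2.4, 0.1], [0.4, 0.1], [-2.4, -0.7]]
std [0.4284 0.3558 1.4461 0.0259 0.0183] 82.86
[[0.3, -0.2], [-0.3, -0.0], [0.0, 0.4], [-0.1, -0.1]]
std [ 0.4296  0.3657 -1.6955  0.0259  0.0183] -97.14
[[-0.1, -0.1], [0.0, 0.4], [-0.3, -0.0], [0.3, -0.2]]
```

Run:
```python
from go import *
print(CR);incr();plan(*cr_target([50,0,145]))
```

```text
[0.51947823 0.05735543 0.04670346]
TCP in cradle mm [-37.8  89.4 243.4]
turn deg (tool) [ 0.12 -0.08  0.18] | then shift mm [-87.8 -89.4  98.4] | shift mm in current axes [-87.7 -89.8  98.1]
```

Call:
{"op": "drive_tool", "data": {
  "moves": [
    [-0.01,-0.03,0,0,0,0,1],
    [-0.03,-0.03,0,0,0,0,1],
    [-0.03,-0.03,0.005,0,0,0.2,1],
    [-0.018,0,0.03,0,0,0,1],
    [0,0,0.03,0,0,0,1],
    [0,0,0.025,0,0,0,1],
    [0,0,0.008,0,0,0,1],
    [0,0,0,0,0,0,1],
    [0,0,0,0,0,0,1]
  ]
}}

```text
t: 3.2
eef_pos: [0.504, 0.0565, 0.2634]
tool_rot: [3.14, 0.436, -3.094]
force: [0.1, 0.2, 0.7]
opening: 0.0242
grasp_force: 0.0
```

Run:
```python
from go import *
incr();plan(*cr_target([50,0,145]))
```

```text
TCP in cradle mm [ 5.080e+01 -1.000e-01  1.455e+02]
turn deg (tool) [ 0.13 -0.01  0.05] | then shift mm [0.8 0.1 0.5] | shift mm in current axes [0.8 0.1 0.5]
```

Call:
{"op": "drive_tool", "data": {
  "moves": [
    [0,0,0,0,0,0,1],
    [0,0,0,0,0,0,1],
    [0,0,0,0,0,0,1],
    [0,0,0,0,0,0,1],
    [-0.012,0,0,0,0,0,1],
    [-0.012,0,0,0,0,0,1],
    [-0.008,0,0,0,0,0,1],
    [-0.008,0,-0.001,0,0,0,1],
    [-0.008,0,0,0,0,0,1],
    [-0.012,0,0.002,0,0,0,1],
    [-0.012,0,0.003,0,0,0,1]
  ]
}}

```text
t: 4.3
eef_pos: [0.5716, 0.0596, 0.2899]
tool_rot: [3.14, 0.437, -3.094]
force: [-0.6, -0.5, -0.2]
opening: 0.0002
grasp_force: 0.0
```

Run:
```python
from go import *
import cv2
incr()
for n in ["scene","top"]:
    p=vision.grab_frame(n)
    for d in vision.trace("clamp_handle",p)[:2]: print(n,d["conf"],d["at"])
    if n=="scene": cv2.imwrite('pics/s2.png',cv2.resize(p["frame"][160:300,280:440,::-1],None,fx=3,fy=3))
```

```text
TCP in cradle mm [123.3  -0.2 141. ]
scene 0.67 [353.5, 236.5]
scene 0.63 [356.3, 200.6]
top 0.4 [329.8, 199.6]
```

View pics/s2.png

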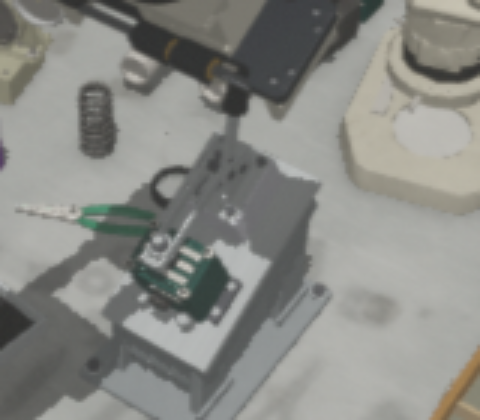

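The handle is leaning away under the fingers, so it appears to be past centre. I'll continue the sweep.

Call:
{"op": "drive_tool", "data": {
  "moves": [
    [-0.012,0,0.006,0,0,0,1],
    [-0.012,0,0.007,0,0,0,1],
    [-0.01,0,0.009,0,0,0,1],
    [-0.01,0,0.01,0,0,0,1],
    [-0.006,0,0.008,0,0,0,1],
    [-0.005,0,0.009,0,0,0,1],
    [-0.004,0,0.008,0,0,0,1],
    [-0.003,0,0.007,0,0,0,1],
    [0,0,0.006,0,0,0,1],
    [0,0,0.003,0,0,0,1],
    [0,0,0,0,0,0,1]
  ]
}}

```text
t: 5.6
eef_pos: [0.6567, 0.0638, 0.2479]
tool_rot: [3.14, 0.433, -3.094]
force: [0.2, -0.2, -0.4]
opening: 0.0004
grasp_force: 0.0
```

Run:
```python
from go import *
incr();print(cur()[2]["force"].round(1))
```

```text
TCP in cradle mm [182.7   0.   66.9]
[ 0.2 -0.2 -0.4]
```

Call:
{"op": "drive_tool", "data": {
  "moves": [
    [0,0,0.002,0,0,0,1],
    [0,0,0.002,0,0,0,1],
    [0,0,0.001,0,0,0,1],
    [0,0,0,0,0,0,1]
  ]
}}

```text
t: 6.0
eef_pos: [0.6594, 0.0639, 0.2445]
tool_rot: [3.14, 0.435, -3.094]
force: [0.2, -0.2, 1.5]
opening: 0.0003
grasp_force: 0.4
```

Run:
```python
from go import *
import cv2
incr();p=vision.grab_frame("wrist")
q=vision.grab_frame("scene")
f=p["frame"][:,:,::-1][150:450,170:470];g=cv2.resize(q["frame"][150:290,290:430,::-1],(420,420))
import numpy as np
o=np.zeros((420,720,3),np.uint8);o[:300,:300]=f;o[:,300:]=g;cv2.imwrite('pics/s3.png',o)
```

```text
TCP in cradle mm [183.8   0.   62.7]
```

View pics/s3.png

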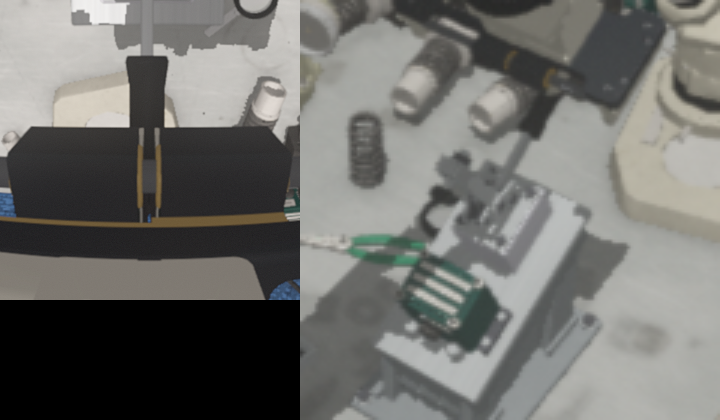

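The clamp is open: the arm stands up and the handle lies back under the fingers. I'll press a little more to confirm the stop.

Call:
{"op": "drive_tool", "data": {
  "moves": [
    [0,0,0.002,0,0,0,1],
    [0,0,0.002,0,0,0,1],
    [0,0,0,0,0,0,1],
    [0,0,0,0,0,0,1]
  ]
}}

```text
t: 6.5
eef_pos: [0.6608, 0.064, 0.2404]
tool_rot: [3.14, 0.434, -3.094]
force: [-0.1, 0.3, 0.3]
opening: 0.0006
grasp_force: 0.2
```

Call:
{"op": "drive_tool", "data": {
  "moves": [
    [0,0,-0.03,0,0,0,1],
    [0,0,-0.04,0,0,0,0],
    [0,0,-0.05,0,0,0,-1],
    [0.05,0,-0.04,0,0,0,-1],
    [0.05,0,-0.01,0,0,0,-1],
    [0.05,0,0,0,0,0,-1],
    [0.03,0,0,0,0,0,-1],
    [0,0,0,0,0,0,-1]
  ]
}}

```text
t: 7.3
eef_pos: [0.437, 0.0536, 0.3141]
tool_rot: [3.139, 0.432, -3.094]
force: [1.1, 0.5, 0.7]
opening: 0.0519
grasp_force: 0.0
```

Run:
```python
from go import *
from fit import proj
from fit2 import fish
import cv2
Rc,pc,s=cur();incr();M,t=cradle(CR)
def seg(th,rs=(.05,.129)): return np.array([t+M@np.array([.094+r*np.sin(th),0,.067+r*np.cos(th)]) for r in rs])
ims=[]
for n in ["scene","top"]:
    p=vision.grab_frame(n)
    for l in("clamp_handle","housing"):
        for d in vision.trace(l,p)[:1]: 
            ys,xs=np.where(d["mask"]);print(n,l,d["conf"],np.round(d["at"]),xs.min(),xs.max(),ys.min(),ys.max())
    for th in(1.45,1.55,1.66): print(n,th,proj(n,seg(th)).round(1).tolist())
    q=proj(n,seg(1.66)).mean(0).astype(int);ims.append(cv2.resize(p["frame"][q[1]-40:q[1]+60,q[0]-50:q[0]+50,::-1],(390,390),interpolation=cv2.INTER_CUBIC))
    print(n,"crop origin",q-[50,40])
cv2.imwrite('pics/s4.png',np.hstack(ims))
```

```text
TCP in cradle mm [1.140e+01 1.000e-01 2.198e+02]
scene clamp_handle 0.81 [370. 189.] 345 384 165 221
scene housing 0.81 [338. 248.] 321 355 233 266
scene 1.45 [[365.4, 194.8], [381.6, 166.0]]
scene 1.55 [[365.8, 195.6], [382.6, 168.3]]
scene 1.66 [[366.2, 196.7], [383.3, 171.3]]
scene crop origin [324 143]
top clamp_handle 0.76 [328. 183.] 322 329 169 219
top housing 0.59 [326. 236.] 317 337 225 246
top 1.45 [[326.6, 194.3], [325.9, 168.2]]
top 1.55 [[326.5, 193.7], [325.7, 166.9]]
top 1.66 [[326.5, 193.3], [325.6, 166.0]]
top crop origin [276 139]
```

View pics/s4.png

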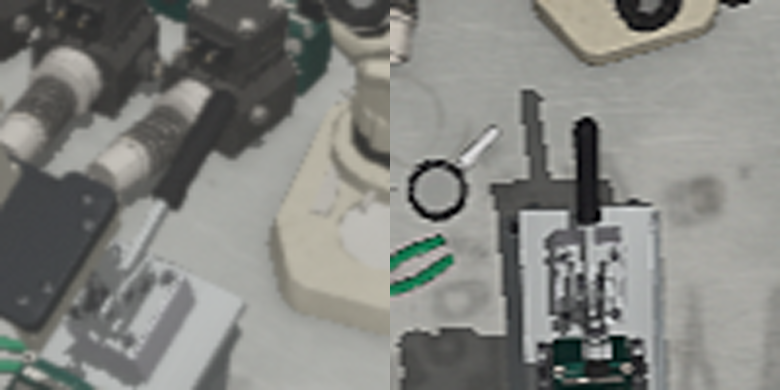

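The handle lies back, but the images can't separate 1.5 from 1.66 rad. I'll press again farther out along the grip and watch the force.

Call:
{"op": "drive_tool", "data": {
  "moves": [
    [-0.04,0,0,0,0,0,1],
    [-0.05,0,0,0,0,0,1],
    [-0.05,0,0,0,0,0,1],
    [-0.04,0,0.02,0,0,0,1],
    [-0.013,0,0.04,0,0,0,1],
    [0,0,0.04,0,0,0,1],
    [0,0,0.03,0,0,0,1],
    [0,0,0.01,0,0,0,1],
    [0,0,0,0,0,0,1],
    [0,0,0,0,0,0,1]
  ]
}}

```text
t: 8.6
eef_pos: [0.6754, 0.0646, 0.2721]
tool_rot: [3.14, 0.437, -3.094]
force: [-0.1, 0.4, 0.9]
opening: 0.0049
grasp_force: 0.0
```

Run:
```python
from go import *
incr();print(cur()[2]["force"].round(1))
```

```text
TCP in cradle mm [210.   -0.   80.9]
[-0.1  0.4  0.9]
```

Call:
{"op": "drive_tool", "data": {
  "moves": [
    [0,0,0.008,0,0,0,1],
    [0,0,0.006,0,0,0,1],
    [0,0,0.003,0,0,0,1],
    [0,0,0.003,0,0,0,1],
    [0,0,0,0,0,0,1]
  ]
}}

```text
t: 9.1
eef_pos: [0.6832, 0.0651, 0.252]
tool_rot: [3.14, 0.435, -3.094]
force: [0.8, -0.8, -0.3]
opening: 0.0003
grasp_force: 0.0
```

Call:
{"op": "drive_tool", "data": {
  "moves": [
    [0,0,0.002,0,0,0,1],
    [0,0,0.002,0,0,0,1],
    [0,0,0,0,0,0,1]
  ]
}}

```text
t: 9.4
eef_pos: [0.685, 0.0652, 0.2486]
tool_rot: [3.14, 0.435, -3.094]
force: [1.2, 0.3, 0.4]
opening: 0.0004
grasp_force: 0.2
```

Call:
{"op": "drive_tool", "data": {
  "moves": [
    [0,0,0.002,0,0,0,1],
    [0,0,0.001,0,0,0,1],
    [0,0,0,0,0,0,1]
  ]
}}

```text
t: 9.7
eef_pos: [0.6861, 0.0652, 0.2457]
tool_rot: [3.14, 0.435, -3.094]
force: [0.8, -0.0, 1.2]
opening: 0.0005
grasp_force: 0.2
```

Call:
{"op": "drive_tool", "data": {
  "moves": [
    [0,0,0.002,0,0,0,1],
    [0,0,0.002,0,0,0,1],
    [0,0,0,0,0,0,1]
  ]
}}

```text
t: 10.0
eef_pos: [0.6877, 0.0653, 0.2417]
tool_rot: [3.14, 0.434, -3.094]
force: [-0.5, -0.3, 0.2]
opening: 0.0006
grasp_force: 0.0
```

Run:
```python
from go import *
import cv2
Rc,pc,s=cur();incr();print(s["force"].round(1))
p=vision.grab_frame("wrist");d=vision.trace("clamp_handle",p)
for k in d[:2]: print(k["conf"],k["at"])
q=vision.grab_frame("scene");t=vision.grab_frame("top")
o=np.hstack([cv2.resize(p["frame"][180:420,220:420],(330,396)),cv2.resize(q["frame"][150:230,330:410],(396,396))])[:,:,::-1]
cv2.imwrite('pics/s5.png',o)
```

```text
TCP in cradle mm [2.083e+02 1.000e-01 4.820e+01]
[-0.5 -0.3  0.2]
0.75 [316.4, 196.2]
```

View pics/s5.png

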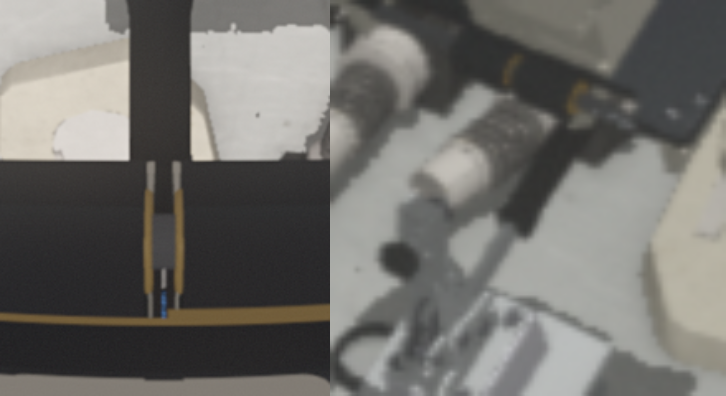

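Call:
{"op": "drive_tool", "data": {
  "moves": [
    [0,0,-0.04,0,0,0,1],
    [0,0,-0.04,0,0,0,1],
    [0.01,0.03,-0.03,0,0,0,1],
    [0.01,0.04,0,0,0,0,1],
    [0,0.04,0,0,0,0,1],
    [0,0,0,0,0,0,1],
    [0,0,0,0,0,0,1]
  ]
}}

```text
t: 10.9
eef_pos: [0.6178, 0.1727, 0.3337]
tool_rot: [3.14, 0.435, -3.092]
force: [-0.9, -0.3, -0.1]
opening: 0.0003
grasp_force: 0.0
```

Run:
```python
from go import *
from fit2 import fish
import cv2,pickle
Rc,pc,s=cur();p=vision.grab_frame("wrist");incr();M,t=cradle(CR)
pickle.dump((Rc,pc,p),open('w2.pkl','wb'))
im=p["frame"][:,:,::-1].copy()
for th,c in((1.45,(0,0,255)),(1.55,(0,255,255)),(1.66,(0,255,0)),(1.78,(255,0,255))):
    for r in(.05,.129):
        P=np.array([t+M@np.array([.094+r*np.sin(th),0,.067+r*np.cos(th)])]);q=fish(P,Rc,pc,p)[0]
        print(th,r,q.round(1));cv2.circle(im,tuple(np.round(q).astype(int)),1,c,-1)
B=np.array([[.134,.052,0],[.134,-.052,0]]);q=fish(B@M.T+t,Rc,pc,p);print("bed",q.round(1))
for a in q: cv2.circle(im,tuple(np.round(a).astype(int)),1,(255,0,0),-1)
d=vision.trace("clamp_handle",p)
for k in d[:1]:
    ys,xs=np.where(k["mask"]);print(k["conf"],k["at"],xs.min(),xs.max(),ys.min(),ys.max())
cv2.imwrite('pics/s6.png',cv2.resize(im[190:390,50:316],(798,600),interpolation=cv2.INTER_CUBIC))
```

```text
TCP in cradle mm [188.6 109.6 158.8]
1.45 0.05 [174.9 183.7]
1.45 0.129 [178.8 283.9]
1.55 0.05 [177.2 183.5]
1.55 0.129 [184.2 279.6]
1.66 0.05 [179.7 182.7]
1.66 0.129 [189.5 273.6]
1.78 0.05 [182.2 180.9]
1.78 0.129 [194.7 265.7]
bed [[255.3 165. ]
 [153.8 169.3]]
0.92 [179.0, 202.9] 151 194 74 279
```

View pics/s6.png

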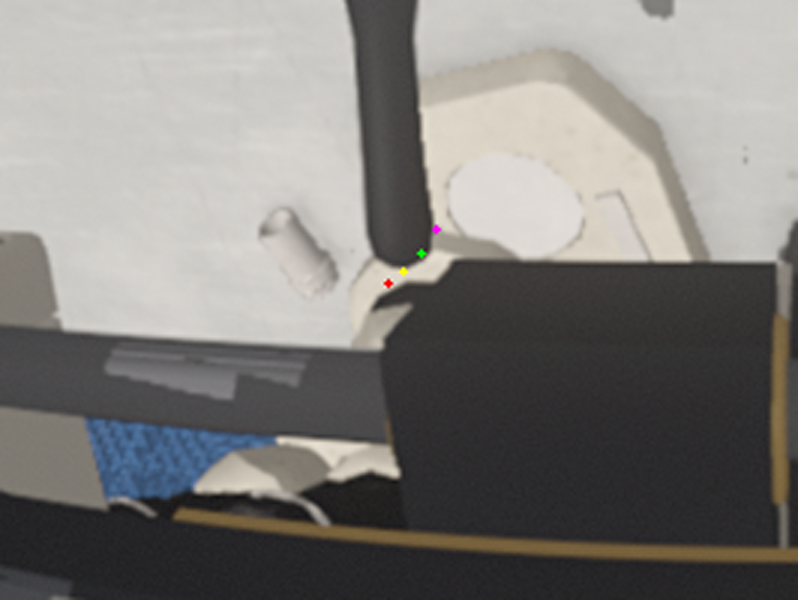

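The handle tip is at px (184,277), which puts θ between 1.55 and 1.66. I'll check numerically with the handle mask's centreline and the bed edge as a bias reference.

Run:
```python
from go import *
from fit2 import fish
import cv2,pickle
Rc,pc,p=pickle.load(open('w2.pkl','rb'));M,t=cradle(CR)
g=cv2.cvtColor(p["frame"],cv2.COLOR_RGB2GRAY).astype(int)
for r in range(180,280,10):
    x=np.where(g[r,140:230]<85)[0]+140;print(r,x.min() if len(x) else None,x.max() if len(x) else None,len(x),end=' | ')
print()
for c in(165,230,245): 
    col=g[145:190,c];print(c,"edge row",145+np.abs(np.diff(col)).argmax(),col[::3])
for r in(130,150,158): 
    row=g[r,120:290];dd=np.diff(row);print(r,"edges",120+np.argsort(-np.abs(dd))[:6])
B=np.array([[x,y,0] for x in(.10,.12,.134) for y in(-.052,.052)]);print(fish(B@M.T+t,Rc,pc,p).round(1))
for th in(1.5,1.55,1.6,1.66,1.72):
    P=np.array([t+M@np.array([.094+r*np.sin(th),0,.067+r*np.cos(th)]) for r in(.05,.07,.09,.11,.119)]);q=fish(P,Rc,pc,p)
    print(th,[round(np.interp(r,q[:,1],q[:,0]),1) for r in(190,210,230,250,260)])
```

```text
180 None None 0 | 190 166 187 22 | 200 168 186 19 | 210 169 187 19 | 220 170 188 19 | 230 171 189 19 | 240 171 190 20 | 250 172 191 20 | 260 173 192 20 | 270 174 192 19 | 
165 edge row 184 [226 203 187 230 230 230 231 221 207 208 209 206 206 166  95]
230 edge row 163 [232 237 237 238 238 239 224 199 200 202 201 201 202 204 204]
245 edge row 163 [236 236 237 237 238 238 210 201 201 201 202 201 201 203 205]
130 edges [132 175 154 131 168 213]
150 edges [175 253 269 214 254 174]
158 edges [213 175 206 181 180 176]
[[152.7 135.2]
 [255.  128.9]
 [153.3 155.3]
 [255.1 150.1]
 [153.8 169.3]
 [255.3 165. ]]
1.5 [np.float64(176.3), np.float64(176.9), np.float64(177.9), np.float64(179.1), np.float64(179.8)]
1.55 [np.float64(177.6), np.float64(178.6), np.float64(179.9), np.float64(181.4), np.float64(182.3)]
1.6 [np.float64(178.8), np.float64(180.2), np.float64(181.8), np.float64(183.7), np.float64(184.8)]
1.66 [np.float64(180.3), np.float64(182.1), np.float64(184.2), np.float64(186.5), np.float64(187.7)]
1.72 [np.float64(181.8), np.float64(184.0), np.float64(186.5), np.float64(189.2), np.float64(190.6)]
```

Call:
{"op": "drive_tool", "data": {
  "moves": [
    [-0.01,-0.03,0,0,0,0,-1],
    [0,-0.04,0,0,0,0,-1],
    [0,-0.04,0,0,0,0,-1],
    [0,0,0,0,0,0,-1],
    [0,0,0,0,0,0,-1],
    [0,0,0.03,0,0,0,-1],
    [0,0,0.03,0,0,0,-1],
    [0,0,0.03,0,0,0,-1],
    [0,0,0.024,0,0,0,-1],
    [0,0,0,0,0,0,1],
    [0,0,0,0,0,0,1],
    [0,0,0,0,0,0,1]
  ]
}}

```text
t: 12.2
eef_pos: [0.6809, 0.0654, 0.2365]
tool_rot: [3.14, 0.438, -3.093]
force: [-0.4, 0.0, 0.1]
opening: 0.0527
grasp_force: 0.0
```

Call:
{"op": "drive_tool", "data": {
  "moves": [
    [0,0,0,0,0,0,1],
    [0,0,0,0,0,0,1],
    [0,0,0,0,0,0,1],
    [0,0,0,0,0,0,1],
    [0,0,0,0,0,0,1],
    [0,0,0,0,0,0,1]
  ]
}}

```text
t: 12.8
eef_pos: [0.6805, 0.0646, 0.2345]
tool_rot: [3.14, 0.435, -3.094]
force: [1.0, 0.6, -0.7]
opening: 0.0051
grasp_force: 0.1
```

Run:
```python
from go import *
incr();print(cur()[2]["force"].round(1))
```

```text
TCP in cradle mm [198.7  -0.2  44.7]
[ 1.   0.6 -0.7]
```

Run:
```python
from go import *
from fit2 import fish
import cv2,pickle
print(ctrl.hold_point_z,[a for a in dir(ctrl) if a[0]!='_'])
Rc,pc,s=cur();p=vision.grab_frame("wrist");q=vision.grab_frame("scene")
W=pickle.load(open('w1.pkl','rb'))
im=W[2]["frame"][:,:,::-1].copy()
for z,c in((0,(0,0,255)),(-.019,(0,255,255)),(-.035,(0,255,0))):
  for x in(-.0095,.0095):
    for y in(-.046,.046):
      a=fish(W[1]+(W[0]@np.array([x,y,z]))[None],*W)[0];cv2.circle(im,tuple(np.round(a).astype(int)),2,c,-1)
o=np.zeros((600,800,3),np.uint8)
o[:200,:500]=im[225:425,70:570]
o[210:600,:390]=cv2.resize(p["frame"][200:400,220:420,::-1],(390,390))
o[210:600,400:790]=cv2.resize(q["frame"][130:230,320:420,::-1],(390,390))
cv2.imwrite('pics/s7.png',o)
for n,pp in(("w",p),("s",q)):
    for d in vision.trace("clamp_handle",pp)[:1]:
        ys,xs=np.where(d["mask"]);print(n,d["conf"],d["at"],xs.min(),xs.max(),ys.min(),ys.max())
print(ctrl.get_state()["opening"])
```

```text
0.0188 ['MotionError', 'close_job', 'get_state', 'hold_point_z']
w 0.74 [316.4, 215.8] 295 339 98 308
s 0.67 [365.5, 197.2] 346 379 179 218
0.00063601767686421
```

View pics/s7.png

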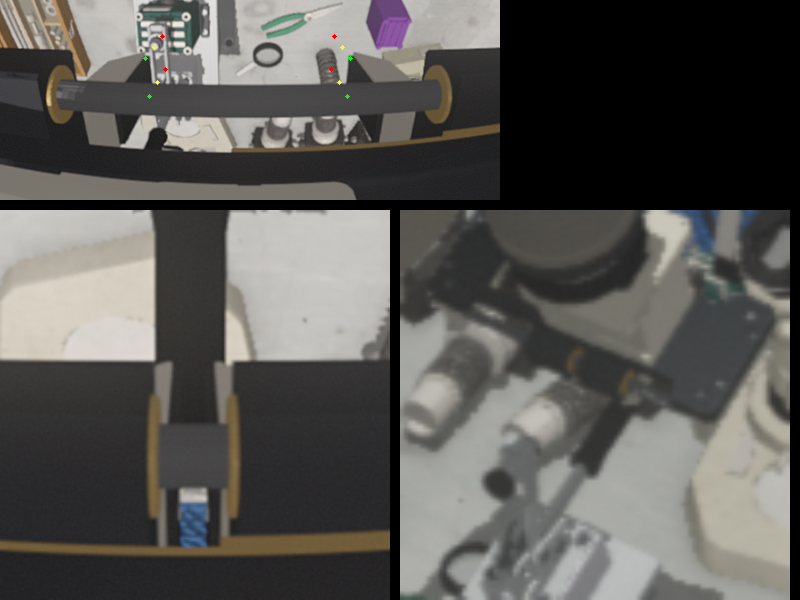

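The crop settles it: the visible fingertips sit about 35 mm short of the stated TCP (green marks), and the fingers closed above the handle. So the handle isn't at its stop yet. I'll press further, watching the force.

Call:
{"op": "drive_tool", "data": {
  "moves": [
    [-0.006,0,0.003,0,0,0,1],
    [0,0,0.003,0,0,0,1],
    [0,0,0.003,0,0,0,1],
    [0,0,0,0,0,0,1]
  ]
}}

```text
t: 13.4
eef_pos: [0.6899, 0.0655, 0.2314]
tool_rot: [3.14, 0.438, -3.094]
force: [-10.2, -1.4, 14.0]
opening: 0.0006
grasp_force: 7.8
```

Call:
{"op": "drive_tool", "data": {
  "moves": [
    [0,0,0.002,0,0,0,1],
    [0,0,0.002,0,0,0,1],
    [0,0,0,0,0,0,1]
  ]
}}

```text
t: 13.7
eef_pos: [0.6903, 0.0655, 0.2309]
tool_rot: [3.141, 0.439, -3.093]
force: [-29.2, -1.7, 31.7]
opening: 0.0003
grasp_force: 19.2
```

Call:
{"op": "drive_tool", "data": {
  "moves": [
    [0,0,0.002,0,0,0,1],
    [0,0,0.002,0,0,0,1],
    [0,0,0,0,0,0,1]
  ]
}}

```text
t: 14.0
eef_pos: [0.6907, 0.0655, 0.2305]
tool_rot: [-3.141, 0.44, -3.092]
force: [-47.5, -3.3, 49.1]
opening: 0.0003
grasp_force: 30.7
```

Firm stop felt, so the handle is fully back; the real fingertips end about 29 mm short of the TCP along the tool. I'll back off, open and go above the housing.

Call:
{"op": "drive_tool", "data": {
  "moves": [
    [0,0,-0.03,0,0,0,1],
    [0,0,-0.05,0,0,0,-1],
    [0,0,-0.05,0,0,0,-1],
    [0.02,0,-0.04,0,0,0,-1],
    [0.04,0,-0.01,0,0,0,-1],
    [0.045,0,0,0,0,0,-1],
    [0.045,0,0,0,0,0,-1],
    [0.045,0,0,0,0,0,-1],
    [0.01,0,0,0,0,0,-1],
    [0,0,0,0,0,0,-1]
  ]
}}

```text
t: 15.0
eef_pos: [0.4308, 0.0529, 0.2984]
tool_rot: [3.14, 0.436, -3.094]
force: [0.9, 0.0, 1.2]
opening: 0.0679
grasp_force: 0.0
```

Run:
```python
from go import *
from fit2 import fish
import pickle,cv2
Rc,pc,s=cur();incr();plan(*cr_target([5,0,100]))
p=vision.grab_frame("wrist");d=vision.trace("housing",p)
M,t=cradle(CR)
pickle.dump((Rc,pc,p),open('w3.pkl','wb'))
top=np.array([[.005+a*.0186,b*.0254,.065] for a in(-1,1) for b in(-1,1)]);print(fish(top@M.T+t,Rc,pc,p).round(1).tolist())
# pale screw/strip blobs near
hsv=cv2.cvtColor(p["frame"],cv2.COLOR_RGB2HSV)
g=cv2.inRange(hsv,(70,60,20),(95,255,130));n,_,st,ce=cv2.connectedComponentsWithStats(g)
for i in np.argsort(-st[1:,4])[:3]+1: print("green",st[i],ce[i].round())
for k in d[:2]:
    ys,xs=np.where(k["mask"]);print(k["conf"],k["at"],xs.min(),xs.max(),ys.min(),ys.max())
P=vision.grab_frame("scene")
from fit import proj
for k in vision.trace("clamp_handle",P)[:1]:
    ys,xs=np.where(k["mask"]);print(k["conf"],k["at"],xs.min(),xs.max(),ys.min(),ys.max())
```

```text
TCP in cradle mm [ -0.9  -0.3 208.3]
turn deg (tool) [ 0.12 -0.04  0.03] | then shift mm [ -5.9   0.3 108.3] | shift mm in current axes [-5.900e+00  1.000e-01  1.082e+02]
[[290.2, 211.2], [346.5, 211.2], [290.9, 251.0], [345.9, 251.0]]
green [ 520  111   61   50 1434] [545. 134.]
green [287 224  62  20 255] [322. 235.]
green [296 247  44   5 211] [318. 249.]
0.86 [318.1, 223.7] 285 350 191 254
0.89 [370.5, 190.6] 351 384 171 215
```

Call:
{"op": "drive_tool", "data": {
  "moves": [
    [-0.006,0,0,0,0,0,-1],
    [0,0,0.02,0,0,0,-1],
    [0,0,0.04,0,0,0,-1],
    [0,0,0.04,0,0,0,-1],
    [0,0,0.04,0,0,0,-1],
    [0,0,0.025,0,0,0,-1],
    [0,0,0.015,0,0,0,-1],
    [0,0,0.01,0,0,0,-1],
    [0,0,0.007,0,0,0,-1],
    [0,0,0,0,0,0,-1]
  ]
}}

```text
t: 16.2
eef_pos: [0.5204, 0.0574, 0.1218]
tool_rot: [3.14, 0.435, -3.094]
force: [0.4, 0.3, 0.7]
opening: 0.0917
grasp_force: 0.0
```

Run:
```python
from go import *
incr();print(cur()[2]["force"].round(1))
```

```text
TCP in cradle mm [ 5.8  0.  10.3]
[0.4 0.3 0.7]
```

Call:
{"op": "drive_tool", "data": {
  "moves": [
    [0,0,0.004,0,0,0,-1],
    [0,0,0.004,0,0,0,-1],
    [0,0,0,0,0,0,-1]
  ]
}}

```text
t: 16.5
eef_pos: [0.5234, 0.0575, 0.1151]
tool_rot: [3.14, 0.436, -3.094]
force: [-0.3, -0.9, 0.9]
opening: 0.0915
grasp_force: 0.0
```

Call:
{"op": "drive_tool", "data": {
  "moves": [
    [0,0,0.004,0,0,0,-1],
    [0,0,0.003,0,0,0,-1],
    [0,0,0,0,0,0,-1]
  ]
}}

```text
t: 16.8
eef_pos: [0.5262, 0.0577, 0.1083]
tool_rot: [3.14, 0.435, -3.094]
force: [-0.8, 0.3, -0.2]
opening: 0.0919
grasp_force: 0.0
```

Call:
{"op": "drive_tool", "data": {
  "moves": [
    [0,0,0,0,0,0,1],
    [0,0,0,0,0,0,1],
    [0,0,0,0,0,0,1],
    [0,0,0,0,0,0,1],
    [0,0,0,0,0,0,1],
    [0,0,0,0,0,0,1],
    [0,0,0,0,0,0,1]
  ]
}}

```text
t: 17.5
eef_pos: [0.5265, 0.0575, 0.1088]
tool_rot: [3.14, 0.436, -3.094]
force: [-0.6, -3.1, 1.1]
opening: 0.0617
grasp_force: 30.0
```

Call:
{"op": "drive_tool", "data": {
  "moves": [
    [0,0,-0.005,0,0,0,1],
    [0,0,-0.01,0,0,0,1],
    [0,0,-0.015,0,0,0,1],
    [0,0,-0.02,0,0,0,1],
    [0,0,-0.025,0,0,0,1],
    [0,0,-0.025,0,0,0,1],
    [0,0,-0.025,0,0,0,1],
    [0,0,-0.02,0,0,0,1],
    [0,0,0,0,0,0,1]
  ]
}}

```text
t: 18.4
eef_pos: [0.4642, 0.0549, 0.2409]
tool_rot: [3.14, 0.435, -3.094]
force: [-0.2, -0.3, -7.6]
opening: 0.0619
grasp_force: 30.0
```

Run:
```python
from go import *
Rc,pc,s=cur();incr();print(s["force"].round(1))
M,t=cradle(CR);o=pc+M@np.array([0,0,.0])  # housing origin in tool frame (from grasp)
# at grasp TCP cradle approx (5.5,0,-4.6): housing origin in tool coords
h=np.array([5.5,0,-4.6])/1e3;h=(np.diag([-1,1,-1])@(-h));print("housing origin in tool",h)
Rt,tt=tray(TR);goal=tt+Rt@np.array([0,-.055,.005+.04])
Rg=Rt@D;pg=goal-Rg@h;print("goal TCP 40mm above mat",pg);plan(Rg,pg)
for n in ["scene"]:
    p=vision.grab_frame(n)
    for l in("housing","clamp_handle"):
        for d in vision.trace(l,p)[:2]: print(l,d["conf"],d["at"])
w=vision.grab_frame("wrist")
for d in vision.trace("housing",w)[:2]: print("w",d["conf"],d["at"])
```

```text
TCP in cradle mm [5.100e+00 1.000e-01 1.421e+02]
[-0.2 -0.3 -7.6]
housing origin in tool [ 0.0055  0.     -0.0046]
goal TCP 40mm above mat [0.43112844 0.2405277  0.0404    ]
turn deg (tool) [ 2.06 24.88  8.83] | then shift mm [ 52.9 181.  200.5] | shift mm in current axes [106.4 186.7 172. ]
housing 0.71 [316.4, 235.5]
clamp_handle 0.58 [369.3, 189.1]
clamp_handle 0.4 [345.1, 193.7]
w 0.91 [320.5, 285.0]
w 0.39 [36.8, 121.2]
```

Call:
{"op": "drive_tool", "data": {
  "moves": [
    [0,0.02,0,0,0,0,1],
    [0,0.03,0,0,0,0,1],
    [0,0.035,0,0,0,0,1],
    [0,0.035,0,0.2,3,1,1],
    [0,0.03,0,0.4,5,1.8,1],
    [0,0.02,0,0.5,6,2,1],
    [0,0.012,0,0.5,6,2,1],
    [0,0,0,0.4,4.9,2,1],
    [0,0,0,0,0,0,1]
  ]
}}

```text
t: 19.55
eef_pos: [0.4611, 0.2368, 0.2385]
tool_rot: [-3.141, -0.003, 3.033]
force: [0.5, 0.3, -7.7]
opening: 0.0618
grasp_force: 30.0
```

```bash
cat > pl.py <<'E'
from go import *
Rc,pc,s=cur();print(s["t"],s["force"].round(1),s["opening"])
h=np.array([.0055,0,-.0046]);Rt,tt=tray(TR)
g=tt+Rt@np.array([0,-.055,.045]);Rg=Rt@D;plan(Rg,g-Rg@h);print("housing in tray mm",(1e3*Rt.T@(pc+Rc@h-tt)).round(1))
E
python3 pl.py
```

```text
19.55 [ 0.5  0.3 -7.7] 0.06182490512758634
turn deg (tool) [-0.06 -0.17 -0.04] | then shift mm [ 30.2   0.5 198.1] | shift mm in current axes [ 29.6   0.7 198.2]
housing in tray mm [ 30.2 -55.5 243.1]
```

Call:
{"op": "drive_tool", "data": {
  "moves": [
    [0.005,0,0.015,0,0,0,1],
    [0.008,0,0.025,0,0,0,1],
    [0.008,0,0.025,0,0,0,1],
    [0.008,0,0.025,0,0,0,1],
    [0.001,0,0.025,0,0,0,1],
    [0,0,0.025,0,0,0,1],
    [0,0,0.025,0,0,0,1],
    [0,0,0.02,0,0,0,1],
    [0,0,0.013,0,0,0,1],
    [0,0,0,0,0,0,1]
  ]
}}

```text
t: 20.55
eef_pos: [0.4274, 0.2389, 0.0409]
tool_rot: [-3.14, -0.003, 3.034]
force: [-0.5, -0.0, -7.5]
opening: 0.0621
grasp_force: 30.0
```

```bash
python3 pl.py
python3 - <<'E'
from go import *
from fit2 import fish
from fit import proj
Rc,pc,s=cur();w=vision.grab_frame("wrist");Rt,tt=tray(TR)
for l in("tray","finished_housing"):
    for d in vision.trace(l,w)[:3]:
        ys,xs=np.where(d["mask"]);print(l,round(d["conf"],2),d["at"],xs.min(),xs.max(),ys.min(),ys.max())
T=np.array([[-.056,-.118,.019],[-.056,.118,.019],[.056,.118,.019],[.056,-.118,.019]]);print(fish(T@Rt.T+tt,Rc,pc,w).round())
H=np.array([[-.023,.063-.03,.065],[-.023,.063+.03,.065],[0,.063-.031,.065]]);print("fin",fish(H@Rt.T+tt,Rc,pc,w).round().tolist())
for n in("top","scene"):
    p=vision.grab_frame(n)
    for d in vision.trace("housing",p)[:3]: print(n,round(d["conf"],2),d["at"])
    print(n,proj(n,np.array([pc+Rc@np.array([.0,0,-.0646])])).round(1))
E
```

```text
20.55 [-0.5 -0.  -7.5] 0.062094158121869844
turn deg (tool) [-0.1  -0.15  0.06] | then shift mm [-3.5  2.   0.5] | shift mm in current axes [-3.5  2.   0.5]
housing in tray mm [ -3.5 -57.   45.5]
tray 0.84 [389.6, 201.9] 218 582 166 299
finished_housing 0.91 [521.6, 246.5] 456 595 207 290
finished_housing 0.84 [623.1, 249.8] 599 639 212 289
finished_housing 0.64 [523.5, 471.7] 514 535 464 479
[[212. 169.]
 [579. 180.]
 [554. 332.]
 [225. 344.]]
fin [[500.0, 244.0], [588.0, 244.0], [493.0, 288.0]]
top [[268.5 261.6]]
scene 0.86 [257.5, 253.2]
scene [[261.  244.4]]
```

Call:
{"op": "drive_tool", "data": {
  "moves": [
    [0,0,0.012,0,0,0,1],
    [0,0,0.012,0,0,0,1],
    [0,0,0.007,0,0,0,1],
    [0,0,0.004,0,0,0,1],
    [0,0,0,0,0,0,1]
  ]
}}

```text
t: 21.4
eef_pos: [0.4285, 0.2394, 0.0069]
tool_rot: [-3.141, -0.002, 3.034]
force: [-0.4, 0.1, -7.7]
opening: 0.0618
grasp_force: 30.0
```

Call:
{"op": "drive_tool", "data": {
  "moves": [
    [0,0,0.002,0,0,0,1],
    [0,0,0.001,0,0,0,1],
    [0,0,0,0,0,0,1]
  ]
}}

```text
t: 21.7
eef_pos: [0.4291, 0.2396, 0.0049]
tool_rot: [-3.142, -0.0, 3.034]
force: [0.3, -0.3, -7.3]
opening: 0.0619
grasp_force: 30.0
```

Call:
{"op": "drive_tool", "data": {
  "moves": [
    [0,0,0.001,0,0,0,1],
    [0,0,0,0,0,0,1]
  ]
}}

```text
t: 21.9
eef_pos: [0.429, 0.2396, 0.0039]
tool_rot: [-3.141, -0.0, 3.034]
force: [0.4, 0.2, -7.8]
opening: 0.0617
grasp_force: 30.0
```

Housing is at about 8.5 mm by estimate and still hanging, so I'll creep down.

Call:
{"op": "drive_tool", "data": {
  "moves": [
    [0,0,0.001,0,0,0,1],
    [0,0,0.001,0,0,0,1],
    [0,0,0,0,0,0,1]
  ]
}}

```text
t: 22.2
eef_pos: [0.4289, 0.2395, 0.0017]
tool_rot: [-3.141, -0.001, 3.034]
force: [0.9, -0.1, -8.6]
opening: 0.0617
grasp_force: 30.0
```

Call:
{"op": "drive_tool", "data": {
  "moves": [
    [0,0,0.001,0,0,0,1],
    [0,0,0.001,0,0,0,1],
    [0,0,0,0,0,0,1]
  ]
}}

```text
t: 22.5
eef_pos: [0.4292, 0.2396, 0.0004]
tool_rot: [-3.142, -0.0, 3.034]
force: [-2.1, -1.6, 0.6]
opening: 0.0614
grasp_force: 30.0
```

The mat now carries it. Releasing and retreating straight up.

Call:
{"op": "drive_tool", "data": {
  "moves": [
    [0,0,0,0,0,0,0.3],
    [0,0,0,0,0,0,-1],
    [0,0,0,0,0,0,-1],
    [0,0,0,0,0,0,-1],
    [0,0,0,0,0,0,-1],
    [0,0,0,0,0,0,-1],
    [0,0,0,0,0,0,-1]
  ]
}}

```text
t: 23.2
eef_pos: [0.4291, 0.2396, -0.0002]
tool_rot: [-3.141, -0.0, 3.034]
force: [0.3, -0.2, 0.0]
opening: 0.0918
grasp_force: 0.0
```

Call:
{"op": "drive_tool", "data": {
  "moves": [
    [0,0,-0.01,0,0,0,-1],
    [0,0,-0.02,0,0,0,-1],
    [0,0,-0.03,0,0,0,-1],
    [0,0,-0.04,0,0,0,-1],
    [0,0,-0.04,0,0,0,-1],
    [0,0,-0.04,0,0,0,-1],
    [0,0,0,0,0,0,-1],
    [0,0,0,0,0,0,-1]
  ]
}}

```text
t: 24.0
eef_pos: [0.4293, 0.2397, 0.181]
tool_rot: [3.141, 0.002, 3.034]
force: [-0.3, 0.2, 0.3]
opening: 0.092
grasp_force: 0.0
```

Run:
```python
from go import *
from fit2 import fish
from fit import proj
import cv2
Rc,pc,s=cur();print(s["t"],s["force"].round(1),s["opening"])
w=vision.grab_frame("wrist");Rt,tt=tray(TR)
for d in vision.trace("housing",w)[:4]: print("w",round(d["conf"],2),d["at"])
H=lambda y:np.array([[.0,y,.065]])@Rt.T+tt
print("exp placed",fish(H(-.056),Rc,pc,w).round(),"fin",fish(H(.063),Rc,pc,w).round())
for n in("scene","top"):
    p=vision.grab_frame(n)
    for l in("housing","clamp_handle"):
        for d in vision.trace(l,p)[:4]:
            r=cv2.minAreaRect(np.argwhere(d["mask"])[:,::-1].astype(np.float32));print(n,l,round(d["conf"],2),d["at"],d["mask"].sum(),np.round(r[1]),round(r[2]))
    print(n,"exp",proj(n,H(-.056)).round(),proj(n,H(.063)).round())
cv2.imwrite('pics/end.png',w["frame"][:,:,::-1])
```

```text
24.0 [-0.3  0.2  0.3] 0.09199433554492896
w 0.75 [318.6, 221.6]
exp placed [[318. 227.]] fin [[454. 228.]]
scene housing 0.89 [263.6, 258.4] 665 [31. 26.] 51
scene clamp_handle 0.85 [368.6, 193.4] 369 [11. 58.] 37
scene exp [[262. 255.]] [[233. 231.]]
top clamp_handle 0.57 [327.7, 183.1] 193 [37.  6.] 87
top exp [[269. 263.]] [[232. 258.]]
```

```bash
python3 -c "
from workcell import ctrl,vision
p=vision.grab_frame('scene')
print([(round(d['conf'],2),d['at']) for d in vision.trace('finished_housing',p)[:4]])
print(ctrl.close_job())"
```

```text
[(0.87, [206.7, 210.7]), (0.74, [230.8, 238.8]), (0.57, [260.5, 219.0])]
the job is handed in; nothing more can be done
None
```

The clamp is thrown back to its stop, the housing stands released in the free part of the tray where planned, the other housing shows no movement in the scene camera, and the job is handed in; no verdict was returned.

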